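# Shut the sliding glass door with its rail stop

## Robot

A 7-joint arm with a two-finger parallel gripper is mounted at the origin on the work surface. World frame = base frame: x ahead of the robot, y to its left, z up, the work surface at z = 0. Lengths are in m, angles in rad, forces in N, time in s.
With the tool pointing down it reaches from about 0.4 to 0.875 m from the base axis. Payload 6.5 kg.
Tool frame: the origin (TCP) lies on the centre line of the jaws, within the pads' length; the fingertips stand ahead of it and the grasp point (between the pads) lies 5 mm behind it (manip.tcp_to_tips is the z of the fingertips in the tool frame, in m); z points along the fingers, y is the direction in which the jaws open and shut (so a half turn about z gives the same grasp; the last joint's range is limited). The gripper opens to 88 mm and grips with 3 to 60 N. Pads are 18 mm wide; open, the fingers measure 123 mm over their backs; the gripper's body (75 mm by 187 mm) begins 45 mm behind the grasp point.
Start: joints at [1.153, 0.536, -0.004, 1.538, 0.003, 1.067, -0.071], TCP at [0.224, -0.61, 0.253] pointing down, gripper open.
Joint ranges: [-2.7, 2.7], [-0.37, 2.16], [-1.27, 1.26], [0.24, 2.4], [-1.31, 4.45], [0.19, 1.91], [-2.76, 2.76]. Speed limits (rad/s): [2.39, 2.39, 3.14, 3.14, 3.14, 3.14, 3.14].

## Interface

Orientations are given as a rotation vector (axis times angle).
In Python, from rig import manip, viewer, finder gives the robot as it stands.
- The arm moves only by the tool move_arm, never from a script. Its argument "motion" is a list that holds one entry, the list of rows, each a list of 7 numbers: the shift along the tool's x, y, z scaled (see below), then the turn, a rotation vector about the tool's x, y, z scaled (see below), then the finger opening in mm, from 0 to 88.1. A call has 1 to 10 rows; each row is the pose to reach, as a shift and turn from the pose commanded when the call began, along the tool's axes at that moment; what a row does not reach only later rows make up. The controller multiplies each number of a shift by 200 mm and each number of a turn by 60 degrees. A row lasts 1/8 s, in which the tool goes at most 62.5 mm and 10.7 degrees, less where a joint would pass 70% of its speed; a pose out of reach is approached as far as the arm can. A call with a number of a shift or a turn outside -1 to 1 is refused whole. A call with a gripper value outside its range is refused whole. The fingers move at their own pace and stop on an object; "newtons" is the grip in N (left out, the last holds). Time passes only in rows, so rows that repeat a pose let the fingers close. It gives the time, the measured TCP pose, the force and the opening at its end, in the units of the state.
- manip.get_obs(): the state, without advancing time (a new reading comes with each control period).
- viewer.grab_frame(name): name is "side" or "top" or "wrist"; returns a dict with "color" (384x512x3 uint8, red, green, blue), "fx", "fy", "cx", "cy" (pixels), "D" ([k1, k2, p1, p2, k3] as OpenCV has them; the pictures are not rectified), "position" and "orientation" of the camera in the world; the wrist camera has in their place "tool_from_camera" (4x4, takes a point from camera to tool coordinates, whose origin is the TCP and whose axes are the flange's). Camera axes: x right, y down, z forward; pixel columns grow to the right and rows downward; lengths in m; the calibration is good to about 2 mm. A picture is of the moment at which its call begins: read the wrist's pose just before it. There is no depth.
- manip.finish_job(): hands the job in, once; it reports no verdict.
Trained networks look in a picture, given as the dict that the camera call returned (one of the last four; its "shot" number tells which), for a name from the list of things; names that differ only in an ending like _2 or _b are one class to them, and where a whole thing is asked for, a point or a joint stands for the part that bears it (a point fixed in the world has none). Each returns a list of dicts, best first, with "p" (0 to 1); they miss things now and then, are a little off and sometimes report something else, mostly with a low value. They report only what shows in the picture. A call takes as long as a camera call.
- finder.trace(name, picture): "mask" (384x512 bool, what is visible of it) and "at" ([column, row] in pixels, amid what is visible of it).
- finder.landmark_of(name, picture): "at" ([column, row] in pixels: a listed point, or the origin of a listed thing).
The state is a dict: "time": time; "joint_pos": joint angles; "qd": joint speeds; "joint_efforts": joint torques, N m; "position": TCP position; "tool_rot": TCP orientation; "wrist_force": force on the tool from outside, world axes, zero at the start; "wrist_torque": the same for the moment, N m; "grip_width": finger opening in m.
Only numpy, scipy, OpenCV 4.12 (cv2) and the standard library are available. Lean on these libraries where they do the work, as an engineer would, in place of code of your own. Each camera call takes 0.05 s, during which the arm holds its last target. There are 200 camera calls.

## Task

The frosted-glass cabinet door creeps open whenever the washing machine spins. Undo the thumbscrew of the stop collar on the door's rail, slide the collar along so that its sprung buffer pushes the door fully shut, feel for the groove in the rail where the point of the screw drops in, and turn the screw home there so that the collar stays put when you let go. Do not bottom the buffer, do not force the screw down on the bare rail beside the groove, and leave the other things where they are.

Things in the scene. Friction and masses are not known exactly. Their poses are not given: they have to be found in the camera images.
- cabinet: white cabinet, 200 deep (its x), 620 wide (its y), 240 mm tall; origin at the centre of its underside, front towards its -x. A 16 mm round steel rail runs along its y, axis at x -125 mm, 225 mm above the worktop. Its rubber strip for the door's edge is at y 285 mm. The rail has a dark ring groove, 8.6 mm wide, 2.5 mm deep, for the shut place: up to 8 mm either way from y -7 mm (not measured)
- rail_left (a point): point on the rail's axis at its end on the side where the door shuts, y 300 mm in the cabinet's frame
- rail_right (a point): point on the rail's axis at its other end, y -300 mm in the cabinet's frame
- glass_door: frosted-glass sliding door, 290 wide, 180 mm tall, 0.8 kg, hung on the rail by two steel sleeves (32 across, 30 mm long, tops 241 mm above the worktop) 100 mm either side of its middle; origin mid lower edge, below the rail. Starts 80 to 125 mm open; shuts towards the cabinet's +y, drag 1 to 3 N; shut, its origin is at y 140 mm in the cabinet's frame
- rail_stop: steel stop collar, 34 across, 22 mm long, origin at its middle on the rail's axis; slides along the rail only, on the -y side of the door, 1 to 2 N of drag; starts held in another groove of the rail. Its red and black buffer points to the door (+y): face 45 mm from the origin, 24 mm travel, 0.6 N per mm, bottomed at 14 N; 2 to 12 N once the collar sits in the shut groove
- thumbscrew (a joint): angle of the collar's thumbscrew, rad; grows anticlockwise from above: loosens, lifts 1.75 mm per rad. Starts home (-0.08 to 0.08; stops at -0.12). Home, its 7 mm round point is 2.2 mm deep in a groove; it clears the rail at 1.26, so free at 1.35 or more. Turned in off a groove it rubs on the rail (at 0.75, 3 to 5 N of drag); in a groove the collar cannot move on. Home again: 0.25 or less
- screw_grip (a point): middle of the thumbscrew's black bar handle, to be gripped from above: bar 34 mm long (its x), 10 mm thick (its y), 24 mm tall; screw home, its middle is 45 mm above the rail's axis and its underside 16 mm above the collar. Turns and lifts with the screw, straight above the collar's origin
- peg_basket: blue lidded peg basket, 158 x 218 x 121 mm, origin at the centre of its underside; leave alone
- spray_bottle: closed green spray bottle, 68 mm wide, 207 mm tall, origin at the centre of its underside; leave alone
- stain_brush: wooden-handled stain brush lying bristles down, 160 x 36 x 24 mm, long side along its x; leave alone
- steel_peg: stainless steel spring-clip peg lying flat, 60 x 15 x 12 mm; leave alone
- coin_dish: small white ceramic coin dish, 90 mm wide, 24 mm tall; leave alone
- soap_tin: yellow round tin on top of the cabinet, 68 mm wide, 40 mm tall; leave alone
- dosing_cup: white dosing cup on top of the cabinet, 56 mm wide, 50 mm tall; leave alone

How it is judged:
By the outcome, as a careful person would: the job done as asked, in the order asked, and still so for the second after the job is handed in, with the robot touching nothing.
It also fails if it takes over 61 s, if anything falls off the work surface, if the arm or the gripper's body presses on something with over 40 N, if the wrist force passes 120 N, or if a joint passes its speed limit or range.

## Working session

There is one attempt and no reset: what is moved stays moved. The work goes in short steps, Python scripts to look and compute and a tool call to move; the robot and the scene stay as the last step left them, time stands still between calls to the robot, and variables do not carry over. Pictures are saved under pics/ and viewed, about 8 in all and at most 12, crops included, and the job is handed in when it is done.

Besides the shell and the picture viewer there is one more tool, called as a command line: name --argument value ..., lists and objects as JSON in quotes. move_arm: Moves the arm, as the interface text tells. Its arguments: {"type":"object","properties":{"motion":{"type":"array"},"newtons":{"type":"number"}},"required":["motion"]}

```bash
ls; mkdir -p pics; cat > h.py <<'E'
import numpy as np, cv2
from scipy.spatial.transform import Rotation as R
from rig import manip, viewer, finder
def Rm(o):
    o=np.array(o,float)
    if o.shape==(3,3): return o
    return R.from_rotvec(o).as_matrix() if o.size==3 else R.from_quat(o).as_matrix()
def grab(n):
    s=manip.get_obs(); f=viewer.grab_frame(n)
    if n=="wrist":
        T=np.eye(4);T[:3,:3]=Rm(s["tool_rot"]);T[:3,3]=s["position"]
        T=T@np.array(f["tool_from_camera"])
    else:
        T=np.eye(4);T[:3,:3]=Rm(f["orientation"]);T[:3,3]=f["position"]
    f["T"]=T; return f
def ray(f,px):
    K=np.array([[f["fx"],0,f["cx"]],[0,f["fy"],f["cy"]],[0,0,1.]])
    u=cv2.undistortPoints(np.array([[px]],float),K,np.array(f["D"],float))[0,0]
    return f["T"][:3,3],f["T"][:3,:3]@np.array([u[0],u[1],1])
def atz(f,px,z):
    o,d=ray(f,px); return o+d*(z-o[2])/d[2]
def proj(f,p):
    Ti=np.linalg.inv(f["T"]);K=np.array([[f["fx"],0,f["cx"]],[0,f["fy"],f["cy"]],[0,0,1.]])
    c=Ti[:3,:3]@np.array(p)+Ti[:3,3]
    return cv2.projectPoints(c.reshape(1,1,3),np.zeros(3),np.zeros(3),K,np.array(f["D"],float))[0][0,0]
def tri(fs,pxs):
    A=np.zeros((3,3));b=np.zeros(3)
    for f,p in zip(fs,pxs):
        o,d=ray(f,p);d=d/np.linalg.norm(d);M=np.eye(3)-np.outer(d,d);A+=M;b+=M@o
    return np.linalg.solve(A,b)
def save(f,n): cv2.imwrite("pics/"+n,f["color"][...,::-1])
E
python3 - <<'E'
from h import *
s=manip.get_obs(); print(s, manip.tcp_to_tips)
H={"rail_left":.225,"rail_right":.225,"rail_stop":.225,"screw_grip":.27,"cabinet":0,"glass_door":.03,"peg_basket":0,"spray_bottle":0,"stain_brush":0.012,"coin_dish":0,"soap_tin":.24}
fs={n:grab(n) for n in("side","top")}
for n,f in fs.items(): print(n,f["T"].round(3).tolist(),f["fx"])
for k,z in H.items():
    ps={}
    for n,f in fs.items():
        r=finder.landmark_of(k,f)
        if r: ps[n]=r[0]["at"]; print(k,n,round(r[0]["p"],2),np.round(r[0]["at"],1),atz(f,r[0]["at"],z).round(4))
    if len(ps)==2: print("   tri",tri([fs[n] for n in ps],list(ps.values())).round(4))
im=np.hstack([fs["side"]["color"],fs["top"]["color"]])
save(fs["side"],"side0.png");save(fs["top"],"top0.png")
E
```

```text
pics
{'time': 0.0, 'joint_pos': array([ 1.15278968,  0.53716367, -0.004431  ,  1.53886923,  0.0025925 ,
        1.06727793, -0.07123055]), 'qd': array([ 0.00012634, -0.00020296, -0.00109917, -0.00092927,  0.00129916,
       -0.00185636, -0.00054349]), 'joint_efforts': array([-1.17383615e-04, -5.70985973e+01,  9.90879647e-01, -2.51603222e+01,
       -5.61514695e-02,  1.78103778e-02,  1.87570445e-04]), 'position': array([ 0.22376742, -0.60964363,  0.25184226]), 'tool_rot': array([-3.09147118e+00, -5.49528861e-01,  6.59616055e-04]), 'wrist_force': array([-0.59831353, -0.0337349 , -0.51521259]), 'wrist_torque': array([0.02732282, 0.04086528, 0.00142845]), 'grip_width': 0.08842519741964892} 0.014
side [[-0.86, -0.388, 0.332, 0.129], [-0.51, 0.626, -0.589, 0.841], [0.02, -0.676, -0.737, 1.233], [0.0, 0.0, 0.0, 1.0]] 422.07874875831664
top [[0.026, -0.994, 0.107, 0.441], [-1.0, -0.025, 0.005, 0.013], [-0.003, -0.107, -0.994, 1.575], [0.0, 0.0, 0.0, 1.0]] 349.8398676183747
rail_left side 0.79 [222.4 238.7] [0.5632 0.2453 0.225 ]
rail_left top 0.7 [198.1 197.8] [0.5675 0.2354 0.225 ]
   tri [
[... 728 characters left out ...]
76 0.    ]
peg_basket top 0.84 [141.1 207. ] [0.5405 0.5263 0.    ]
   tri [0.5478 0.5271 0.0114]
spray_bottle side 0.75 [348.  155.6] [ 0.4424 -0.5401  0.    ]
spray_bottle top 0.6 [381.5 235.6] [ 0.4407 -0.551   0.    ]
   tri [ 0.4431 -0.5543 -0.0118]
stain_brush side 0.67 [265.2 293.1] [0.4193 0.2267 0.012 ]
stain_brush top 0.75 [203.5 235.3] [0.4211 0.2393 0.012 ]
   tri [0.4184 0.2358 0.028 ]
coin_dish side 0.84 [319.2 206.5] [ 0.4272 -0.2098  0.    ]
coin_dish top 0.6 [306.4 234.3] [ 0.4372 -0.2183  0.    ]
   tri [ 0.434  -0.2217 -0.0153]
soap_tin side 0.8 [243.3 129.2] [ 0.7654 -0.2003  0.24  ]
soap_tin top 0.6 [315.  147.4] [ 0.7743 -0.2132  0.24  ]
   tri [ 0.7768 -0.2164  0.2244]
```

View pics/side0.png

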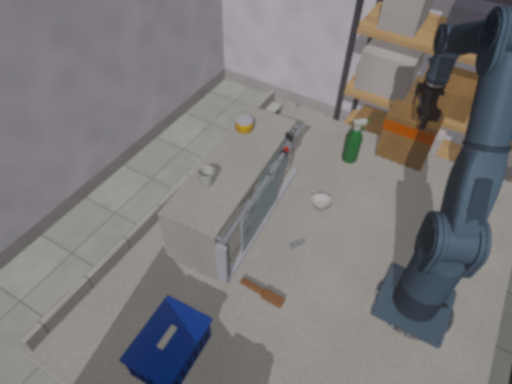

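View pics/top0.png

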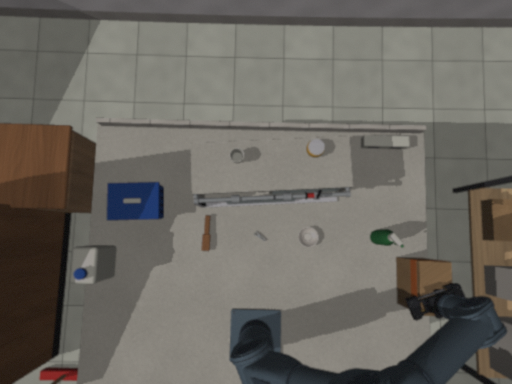

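```bash
cat >> h.py <<'E'
def go(pos,xdir=None):
    "tool-frame scaled shift and turn to world pos, tool z down, tool x along world angle xdir"
    s=manip.get_obs();Rt=Rm(s["tool_rot"])
    sh=Rt.T@(np.array(pos)-s["position"])/.2
    t=np.zeros(3)
    if xdir is not None:
        x=np.array([np.cos(xdir),np.sin(xdir),0]);z=np.array([0,0,-1.])
        G=np.stack([x,np.cross(z,x),z],1)
        t=R.from_matrix(Rt.T@G).as_rotvec()/np.radians(60)
    print("go",sh.round(4),t.round(4))
E
python3 - <<'E'
from h import *
s=manip.get_obs();print(Rm(s["tool_rot"]).round(3))
f=grab("wrist");print(f["tool_from_camera"])
f=grab("top")
for p in [(198,199),(350,190)]:print(atz(f,p,.233))
print(atz(f,(319,195),.26))
a=np.arctan2(Rm(s["tool_rot"])[1,0],Rm(s["tool_rot"])[0,0]);print(a)
go((.58,-.22,.42))
E
```

```text
[[ 0.939  0.345 -0.   ]
 [ 0.345 -0.939 -0.   ]
 [-0.     0.    -1.   ]]
[[ 6.16710189e-04 -9.46874691e-01 -3.21602143e-01  8.38466390e-02]
 [ 9.99999777e-01  6.65836355e-04 -4.27657005e-05 -6.28669479e-04]
 [ 2.54628158e-04 -3.21602045e-01  9.46874891e-01 -1.33539846e-01]
 [ 0.00000000e+00  0.00000000e+00  0.00000000e+00  1.00000000e+00]]
[0.56210724 0.23422313 0.233     ]
[ 0.61180816 -0.34996913  0.233     ]
[ 0.58644205 -0.22625656  0.26      ]
0.351811538003817
go [ 2.3434 -1.218  -0.8365] [0. 0. 0.]
```

move_arm --motion '[[[0.3, -0.1, -0.8, 0, 0, 0, 88], [0.6, -0.3, -0.8, 0, 0, 0, 88], [0.9, -0.5, -0.8, 0, 0, 0, 88], [1, -0.6, -0.8, 0, 0, 0, 88], [1, -0.6, -0.8, 0, 0, 0, 88]]]'

```text
time: 1.92
position: [0.3719, -0.4264, 0.4139]
tool_rot: [3.092, 0.552, 0.002]
wrist_force: [-0.2, -0.7, -0.1]
grip_width: 0.0879
```

move_arm --motion '[[[0.3, -0.1, 0, 0, 0, 0, 88], [0.6, -0.3, 0, 0, 0, 0, 88], [0.9, -0.5, 0, 0, 0, 0, 88], [1, -0.6, 0, 0, 0, 0, 88], [1, -0.6, 0, 0, 0, 0, 88]]]'

```text
time: 2.55
position: [0.5189, -0.2422, 0.4128]
tool_rot: [-3.089, -0.562, -0.002]
wrist_force: [-0.2, -0.3, -1.3]
grip_width: 0.0879
```

```bash
python3 - <<'E'
from h import *
f=grab("wrist");s=manip.get_obs();print(s["position"],s["time"],s["joint_pos"].round(2))
save(f,"w1.png")
for k,z in [("screw_grip",.27),("rail_stop",.225),("rail_right",.225),("glass_door",0.03)]:
  for r in finder.landmark_of(k,f)[:1]: print(k,r["p"],np.round(r["at"],1),atz(f,r["at"],z))
for k in("thumbscrew","rail_stop"):
  for r in finder.trace(k,f)[:1]: print(k,r["p"],np.round(r["at"],1),r["mask"].sum(),atz(f,r["at"],.27))
E
```

```text
[ 0.51750654 -0.24535189  0.41270973] 2.6 [ 0.53  0.29 -0.21  1.53  0.06  1.33 -0.9 ]
screw_grip 0.96 [265.6 111.3] [ 0.59049973 -0.22211392  0.27      ]
rail_stop 0.85 [262.9 109.2] [ 0.59048635 -0.22000413  0.225     ]
rail_right 0.95 [372.2 142. ] [ 0.60161762 -0.35389678  0.225     ]
rail_stop 0.65 [252. 103.] 1343 [ 0.59306567 -0.20698378  0.27      ]
```

View pics/w1.png

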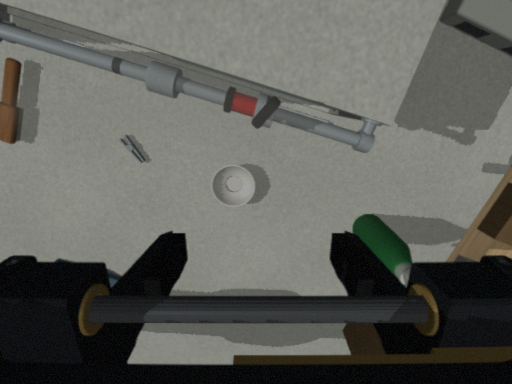

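```bash
cat >> h.py <<'E'
def bar(f,at,z=.282,r=28,thr=60):
    g=f["color"].max(2);c,w=[int(round(v)) for v in at]
    m=np.zeros(g.shape,np.uint8);m[max(0,w-r):w+r,max(0,c-r):c+r]=(g[max(0,w-r):w+r,max(0,c-r):c+r]<thr)
    n,l,st,ce=cv2.connectedComponentsWithStats(m)
    i=1+np.argmax(st[1:,4]);ys,xs=np.nonzero(l==i)
    P=np.array([atz(f,(x,y),z)[:2] for x,y in zip(xs,ys)])
    rc=cv2.minAreaRect((P*1000).astype(np.float32))
    q=P-P.mean(0);u=np.linalg.svd(q,full_matrices=False)[2][0]
    print("bar",st[i],ce[i],"rect",rc,"ang",np.arctan2(u[1],u[0])); return m
E
python3 - <<'E'
from h import *
f=grab("wrist")
m=bar(f,(266,111),thr=55)
print(m.sum())
c=f["color"][80:145,215:310]; cv2.imwrite("pics/c1.png",cv2.resize(np.hstack([c,np.repeat(m[80:145,215:310,None]*255,3,2)]),None,fx=4,fy=4)[...,::-1])
for n,p,z in [("groove",(115,65),.225),("sleeve mid",(163,80),.225),("face",(229,99),.225),("railR",(372,142),.225)]:print(n,atz(f,p,z).round(4))
E
```

```text
bar [256  91  18  21 161] [265.31677019  98.98136646] rect ((595.750244140625, -224.61746215820312), (10.592965126037598, 19.491806030273438), 82.33244323730469) ang 2.860359982343185
193
groove [ 0.5762 -0.0602  0.225 ]
sleeve mid [ 0.579  -0.1132  0.225 ]
face [ 0.5849 -0.1878  0.225 ]
railR [ 0.5973 -0.3611  0.225 ]
```

View pics/c1.png

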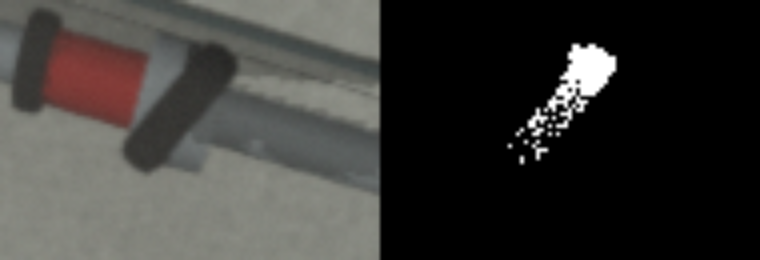

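```bash
python3 - <<'E'
from h import *
f=grab("wrist");print(manip.get_obs()["position"])
c=f["color"][80:145,215:310].astype(int);print(c[31:34,30:60:3].max(2))
for t in(65,70,75): bar(f,(262,105),thr=t,r=20)
r=finder.landmark_of("rail_right",f)[0];print(r["at"],atz(f,r["at"],.225))
for k,z in(("screw_grip",.27),("rail_stop",.225)):
  r=finder.landmark_of(k,f)[0];print(r["at"],atz(f,r["at"],z))
E
```

```text
[ 0.51635094 -0.2479031   0.41270698]
[[101  97  55  54  57  57  67  92  87  92]
 [121  95  56  55  55  56  88  96  88  92]
 [133  70  55  57  55  60  91  92  87  89]]
bar [247  91  28  32 363] [260.37190083 105.73002755] rect ((590.0704956054688, -222.28916931152344), (12.029227256774902, 32.761863708496094), 77.35787200927734) ang 2.8116202364707576
bar [246  91  29  32 382] [260.35602094 105.86649215] rect ((590.0546875, -222.24984741210938), (12.267247200012207, 33.25863265991211), 76.65962219238281) ang 2.8080438399673033
bar [246  89  29  34 405] [260.35802469 105.47901235] rect ((590.0907592773438, -222.1365966796875), (17.10338592529297, 32.67415237426758), 86.94078826904297) ang 2.8287460732120273
[363.5, 138.7] [ 0.5974662  -0.34958495  0.225     ]
[259.5, 106.9] [ 0.5896439  -0.22198313  0.27      ]
[258.9, 105.4] [ 0.59009433 -0.22131612  0.225     ]
```

```bash
python3 - <<'E'
from h import *
go((.59,-.222,.33),-.33)
E
```

```text
go [0.388  0.0073 0.4137] [ 1.000e-04 -0.000e+00  6.506e-01]
```

move_arm --motion '[[[0.2, 0, 0.1, 0, 0, 0.16, 60], [0.388, 0.007, 0.2, 0, 0, 0.33, 50], [0.388, 0.007, 0.35, 0, 0, 0.5, 44], [0.388, 0.007, 0.41, 0, 0, 0.65, 40], [0.388, 0.007, 0.41, 0, 0, 0.65, 40], [0.388, 0.007, 0.41, 0, 0, 0.65, 40], [0.388, 0.007, 0.41, 0, 0, 0.65, 40]]]'

```text
time: 4.03
position: [0.5904, -0.2218, 0.3317]
tool_rot: [3.099, -0.512, 0.003]
wrist_force: [-0.1, -0.3, -0.7]
grip_width: 0.0401
```

```bash
python3 - <<'E'
from h import *
f=grab("wrist");s=manip.get_obs();Rt=Rm(s["tool_rot"]);print(s["position"],np.arctan2(Rt[1,0],Rt[0,0]),s["time"])
save(f,"w2.png")
for k,z in(("screw_grip",.27),("rail_stop",.225)):
  for r in finder.landmark_of(k,f)[:1]:
    print(k,r["p"],r["at"],atz(f,r["at"],z)); a=r["at"]
    if z==.27: 
      for t in(50,60,70):bar(f,a,r=50,thr=t)
E
```

```text
[ 0.59040166 -0.22182222  0.33158649] -0.3277312719719149 4.075
screw_grip 0.55 [259.0, 215.8] [ 0.58839573 -0.22146653  0.27      ]
bar [251 180  17  60 619] [259.15831987 213.36833603] rect ((597.1698608398438, -224.88287353515625), (11.096113204956055, 46.665000915527344), 72.82552337646484) ang 2.815105016299557
bar [250 179  18  61 651] [258.9984639  212.60061444] rect ((597.5403442382812, -224.90728759765625), (11.605096817016602, 47.42227554321289), 73.72168731689453) ang 2.8336332346944855
bar [243 177  26  64 708] [258.84463277 210.88418079] rect ((597.740234375, -224.51316833496094), (15.954693794250488, 48.99834060668945), 80.69731903076172) ang 2.8537920478999212
rail_stop 0.84 [256.9, 196.3] [ 0.58925323 -0.21976585  0.225     ]
```

View pics/w2.png

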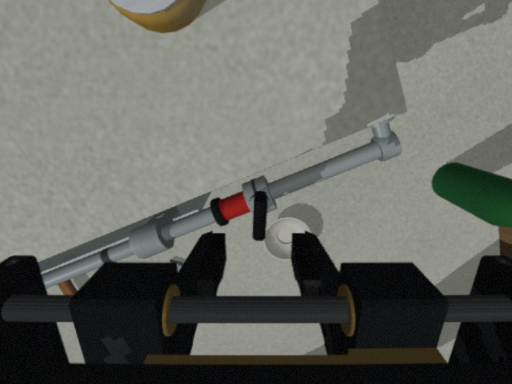

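```bash
python3 - <<'E'
from h import *
f=grab("wrist")
for y in(180,239): print(atz(f,(259,y),.282),atz(f,(259,y),.258))
go((.589,-.2218,.267),-.33)
E
```

```text
[ 0.61918443 -0.2318601   0.282     ] [ 0.61260862 -0.22968264  0.258     ]
[ 0.57524516 -0.21697339  0.282     ] [ 0.56290296 -0.21284227  0.258     ]
go [-0.0057  0.0022  0.3206] [-0.     -0.0006  0.0015]
```

move_arm --motion '[[[0, 0.002, 0.16, 0, 0, 0, 40], [0, 0.002, 0.3, 0, 0, 0, 40], [0, 0.002, 0.32, 0, 0, 0, 40], [0, 0.002, 0.32, 0, 0, 0, 40]]]'

```text
time: 4.72
position: [0.5904, -0.2221, 0.2675]
tool_rot: [3.099, -0.514, 0.001]
wrist_force: [0.6, 0.4, 0.2]
grip_width: 0.0398
```

move_arm --motion '[[[0, 0, 0, 0, 0, 0, 0], [0, 0, 0, 0, 0, 0, 0], [0, 0, 0, 0, 0, 0, 0], [0, 0, 0, 0, 0, 0, 0]]]' --newtons 15

```text
time: 5.22
position: [0.59, -0.2221, 0.2671]
tool_rot: [3.099, -0.515, 0.001]
wrist_force: [-0.3, -0.0, 2.6]
grip_width: 0.0095
```

```bash
python3 - <<'E'
from h import *
f=grab("wrist");s=manip.get_obs();Rt=Rm(s["tool_rot"]);print(s["position"],np.arctan2(Rt[1,0],Rt[0,0]),s["time"],s["grip_width"],s["wrist_force"],s["wrist_torque"])
save(f,"w3.png")
E
```

```text
[ 0.59005176 -0.22206851  0.26710483] -0.32897683777720216 5.275 0.010213441001834673 [-1.75142888 -0.22103258  2.32184211] [ 0.01797537  0.18106472 -0.06459342]
```

View pics/w3.png

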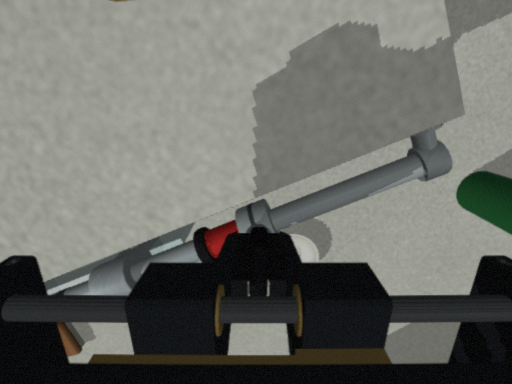

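move_arm --motion '[[[0, 0, -0.0014, 0, 0, -0.15, 0], [0, 0, -0.0028, 0, 0, -0.3, 0], [0, 0, -0.0041, 0, 0, -0.45, 0], [0, 0, -0.0055, 0, 0, -0.6, 0], [0, 0, -0.0069, 0, 0, -0.75, 0], [0, 0, -0.007, 0, 0, -0.75, 0]]]'

```text
time: 6.02
position: [0.5901, -0.2222, 0.2685]
tool_rot: [3.06, 0.708, 0.001]
wrist_force: [-1.1, -0.1, 2.3]
grip_width: 0.0096
```

move_arm --motion '[[[0, 0, -0.0014, 0, 0, -0.15, 0], [0, 0, -0.0028, 0, 0, -0.3, 0], [0, 0, -0.0041, 0, 0, -0.45, 0], [0, 0, -0.0055, 0, 0, -0.6, 0], [0, 0, -0.006, 0, 0, -0.65, 0], [0, 0, -0.006, 0, 0, -0.65, 0]]]'

```text
time: 6.78
position: [0.5902, -0.2222, 0.2696]
tool_rot: [2.65, 1.687, 0.001]
wrist_force: [-0.2, -0.3, 4.2]
grip_width: 0.0097
```

```bash
python3 - <<'E'
from h import *
f=grab("wrist");s=manip.get_obs();Rt=Rm(s["tool_rot"]);print(s["position"],np.arctan2(Rt[1,0],Rt[0,0]),s["time"],s["grip_width"],s["wrist_force"],s["wrist_torque"],s["joint_pos"].round(2))
save(f,"w4.png")
for k,z in(("rail_stop",.225),("rail_left",.225),("rail_right",.225)):
  for r in finder.landmark_of(k,f)[:1]:print(k,r["p"],r["at"],atz(f,r["at"],z))
E
```

```text
[ 0.59016054 -0.22223883  0.26961662] 1.1337034788088267 6.825 0.009566381920356208 [-0.79424055 -0.42626813  3.20410968] [-0.17278335  0.03533072  0.00041356] [ 0.58  0.52 -0.42  1.56  0.23  1.11 -0.33]
rail_stop 0.9 [255.6, 223.4] [ 0.58811459 -0.22095759  0.225     ]
rail_left 0.55 [173.3, 10.6] [ 0.60222737 -0.08079985  0.225     ]
```

View pics/w4.png

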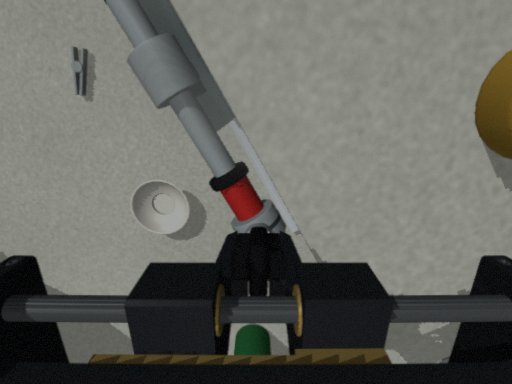

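move_arm --motion '[[[0.03, -0.016, 0, 0, 0, 0, 0], [0.08, -0.043, 0, 0, 0, 0, 0], [0.13, -0.07, 0, 0, 0, 0, 0], [0.18, -0.097, 0, 0, 0, 0, 0], [0.23, -0.124, 0, 0, 0, 0, 0], [0.28, -0.151, 0, 0, 0, 0, 0], [0.33, -0.178, 0, 0, 0, 0, 0], [0.38, -0.205, 0, 0, 0, 0, 0], [0.42, -0.227, 0, 0, 0, 0, 0], [0.44, -0.238, 0, 0, 0, 0, 0]]]'

```text
time: 8.22
position: [0.5832, -0.1218, 0.2695]
tool_rot: [2.647, 1.691, -0.002]
wrist_force: [-2.9, -3.3, 5.8]
grip_width: 0.0099
```

```bash
python3 - <<'E'
from h import *
f=grab("wrist");s=manip.get_obs();Rt=Rm(s["tool_rot"]);print(s["position"],np.arctan2(Rt[1,0],Rt[0,0]),s["time"],s["grip_width"],s["wrist_force"],s["wrist_torque"],s["joint_pos"].round(2))
save(f,"w5.png")
for k,z in(("rail_stop",.225),("rail_left",.225),("rail_right",.225)):
  for r in finder.landmark_of(k,f)[:1]:print(k,r["p"],r["at"],atz(f,r["at"],z))
E
```

```text
[ 0.58311717 -0.12120008  0.2694875 ] 1.1375376385782399 8.275 0.010254256610494422 [-1.91063238 -2.21481954  4.93505549] [-0.5555152   0.42958614 -0.03398983] [ 0.46  0.47 -0.46  1.65  0.23  1.08 -0.49]
rail_stop 0.76 [256.1, 225.9] [ 0.5805328  -0.12245401  0.225     ]
```

View pics/w5.png

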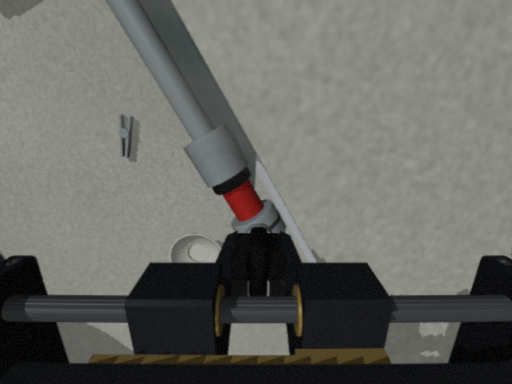

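move_arm --motion '[[[0.02, -0.011, 0, 0, 0, 0, 0], [0.05, -0.027, 0, 0, 0, 0, 0], [0.09, -0.049, 0, 0, 0, 0, 0], [0.13, -0.071, 0, 0, 0, 0, 0], [0.16, -0.088, 0, 0, 0, 0, 0], [0.18, -0.099, 0, 0, 0, 0, 0], [0.193, -0.106, 0, 0, 0, 0, 0], [0.193, -0.106, 0, 0, 0, 0, 0]]]'

```text
time: 9.43
position: [0.5801, -0.0778, 0.2695]
tool_rot: [-2.647, -1.691, 0.002]
wrist_force: [-2.4, -1.3, 7.4]
grip_width: 0.01
```

```bash
cat >> h.py <<'E'
def st():
    s=manip.get_obs();Rt=Rm(s["tool_rot"]);d=np.array([-.065,.998,0])
    print(s["time"],s["position"].round(4),"yaw",np.arctan2(Rt[1,0],Rt[0,0]).round(3),"w",s["grip_width"].round(4),"F",s["wrist_force"].round(1),"Frail",(s["wrist_force"]@d).round(2),"unit mm",(Rt.T@d/200).round(5))
E
python3 - <<'E'
from h import *
f=grab("wrist");st()
save(f,"w6.png")
for k,z in(("rail_stop",.225),("rail_left",.225)):
  for r in finder.landmark_of(k,f)[:1]:print(k,r["p"],r["at"],atz(f,r["at"],z))
E
```

```text
Traceback (most recent call last):
  File "h.py", line 53, in st
    print(s["time"],s["position"].round(4),"yaw",np.arctan2(Rt[1,0],Rt[0,0]).round(3),"w",s["grip_width"].round(4),"F",s["wrist_force"].round(1),"Frail",(s["wrist_force"]@d).round(2),"unit mm",(Rt.T@d/200).round(5))
                                                                                          ^^^^^^^^^^^^^^^^^^^^^
AttributeError: 'float' object has no attribute 'round'
```

move_arm --motion '[[[0, 0, 0.0015, 0, 0, 0.16, 0], [0, 0, 0.003, 0, 0, 0.32, 0], [0, 0, 0.0044, 0, 0, 0.48, 0], [0, 0, 0.0044, 0, 0, 0.48, 0]]]'

```text
time: 9.98
position: [0.5801, -0.0778, 0.2691]
tool_rot: [2.985, 0.977, -0.002]
wrist_force: [-2.8, -0.8, 9.2]
grip_width: 0.0098
```

```bash
sed -i 's/s\["grip_width"\].round(4)/round(s["grip_width"],4)/' h.py; python3 - <<'E'
from h import *
f=grab("wrist");st();grab("wrist");st()
save(f,"w6.png")
E
```

```text
10.025 [ 0.5802 -0.0778  0.2691] yaw 0.634 w 0.0101 F [-3.6 -1.3  9.6] Frail -1.07 unit mm [ 0.00269 -0.00421 -0.     ]
10.075 [ 0.5801 -0.0778  0.269 ] yaw 0.634 w 0.0096 F [-4.3 -1.9  9.6] Frail -1.66 unit mm [ 0.0027  -0.00421 -0.     ]
```

View pics/w6.png

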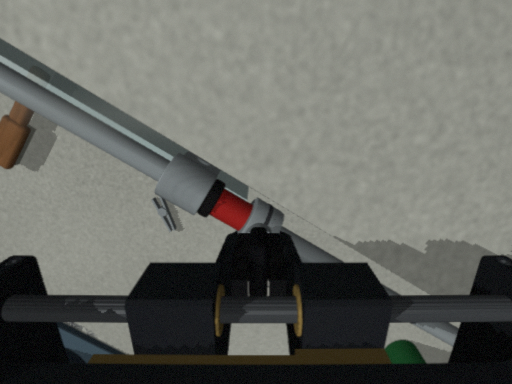

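move_arm --motion '[[[0.0054, -0.0084, 0, 0, 0, 0, 0], [0.0108, -0.0168, 0, 0, 0, 0, 0], [0.0162, -0.0252, 0, 0, 0, 0, 0], [0.0216, -0.0336, 0, 0, 0, 0, 0]]]'

```text
time: 10.58
position: [0.5799, -0.0744, 0.2691]
tool_rot: [2.981, 0.973, -0.003]
wrist_force: [-2.5, -10.5, 8.6]
grip_width: 0.0097
```

move_arm --motion '[[[0.0027, -0.0042, 0, 0, 0, 0, 0], [0.0054, -0.0084, 0, 0, 0, 0, 0], [0.0081, -0.0126, 0, 0, 0, 0, 0]]]'

```text
time: 10.95
position: [0.5797, -0.0715, 0.2691]
tool_rot: [2.981, 0.973, -0.003]
wrist_force: [-2.0, -10.2, 8.6]
grip_width: 0.0101
```

move_arm --motion '[[[0.0027, -0.0042, 0, 0, 0, 0, 0], [0.0054, -0.0084, 0, 0, 0, 0, 0], [0.0081, -0.0126, 0, 0, 0, 0, 0]]]'

```text
time: 11.32
position: [0.5795, -0.0685, 0.2691]
tool_rot: [2.981, 0.973, -0.003]
wrist_force: [-2.2, -11.5, 7.6]
grip_width: 0.0102
```

move_arm --motion '[[[0.0027, -0.0042, 0, 0, 0, 0, 0], [0.0054, -0.0084, 0, 0, 0, 0, 0], [0.0081, -0.0126, 0, 0, 0, 0, 0]]]'

```text
time: 11.7
position: [0.5793, -0.066, 0.2691]
tool_rot: [2.981, 0.972, -0.003]
wrist_force: [-0.8, -13.2, 9.1]
grip_width: 0.01
```

move_arm --motion '[[[0.0027, -0.0042, 0, 0, 0, 0, 0], [0.0054, -0.0084, 0, 0, 0, 0, 0]]]'

```text
time: 11.95
position: [0.5792, -0.0643, 0.2691]
tool_rot: [2.981, 0.971, -0.003]
wrist_force: [-3.3, -12.3, 8.9]
grip_width: 0.0097
```

move_arm --motion '[[[0.0027, -0.0042, 0, 0, 0, 0, 0], [0.0054, -0.0084, 0, 0, 0, 0, 0]]]'

```text
time: 12.2
position: [0.5791, -0.0623, 0.269]
tool_rot: [2.981, 0.971, -0.004]
wrist_force: [-1.5, -12.1, 8.5]
grip_width: 0.0102
```

move_arm --motion '[[[0.0027, -0.0042, 0, 0, 0, 0, 0], [0.0054, -0.0084, 0, 0, 0, 0, 0]]]'

```text
time: 12.45
position: [0.5788, -0.0596, 0.2687]
tool_rot: [2.982, 0.972, -0.004]
wrist_force: [-1.7, -9.7, 5.8]
grip_width: 0.0097
```

move_arm --motion '[[[0.0027, -0.0042, 0, 0, 0, 0, 0], [0.0054, -0.0084, 0, 0, 0, 0, 0]]]'

```text
time: 12.7
position: [0.5786, -0.0571, 0.2686]
tool_rot: [2.982, 0.973, -0.004]
wrist_force: [-0.9, -11.0, 6.1]
grip_width: 0.0101
```

```bash
python3 - <<'E'
from h import *
f=grab("wrist");st();save(f,"w7.png");g=grab("side");st()
for k,z in(("rail_stop",.225),("rail_left",.225),("glass_door",.03)):
 for n,q in(("w",f),("s",g)):
  for r in finder.landmark_of(k,q)[:1]:print(k,n,r["p"],r["at"],atz(q,r["at"],z))
E
```

```text
12.75 [ 0.5787 -0.0571  0.2686] yaw 0.631 w 0.0096 F [-0.9 -9.8  6.2] Frail -9.72 unit mm [ 2.68e-03 -4.22e-03 -3.00e-05]
12.8 [ 0.5787 -0.0572  0.2686] yaw 0.631 w 0.0096 F [-1.3 -9.3  6. ] Frail -9.22 unit mm [ 2.68e-03 -4.22e-03 -3.00e-05]
rail_stop w 0.64 [256.1, 225.6] [ 0.57629166 -0.05639115  0.225     ]
rail_stop s 0.58 [218.6, 242.6] [0.56486869 0.26268972 0.225     ]
rail_left s 0.74 [219.9, 240.5] [0.56581172 0.25449125 0.225     ]
glass_door s 0.75 [251.1, 246.1] [0.54554924 0.104414   0.03      ]
```

View pics/w7.png

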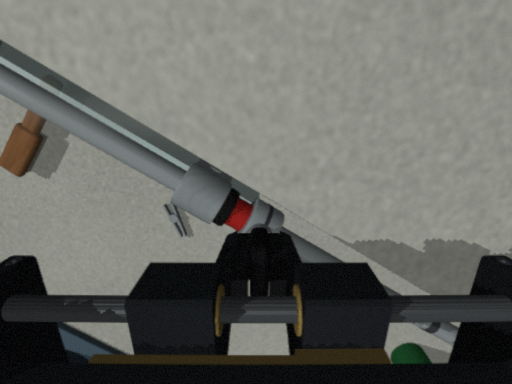

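move_arm --motion '[[[0.0027, -0.0042, 0, 0, 0, 0, 0], [0.0027, -0.0042, 0, 0, 0, 0, 0]]]'

```text
time: 13.35
position: [0.5787, -0.057, 0.2686]
tool_rot: [2.981, 0.972, -0.004]
wrist_force: [-2.0, -12.0, 5.3]
grip_width: 0.0099
```

move_arm --motion '[[[0.0027, -0.0042, 0, 0, 0, 0, 0], [0.0027, -0.0042, 0, 0, 0, 0, 0]]]'

```text
time: 13.6
position: [0.5787, -0.0568, 0.2686]
tool_rot: [2.981, 0.971, -0.004]
wrist_force: [-0.3, -13.6, 5.2]
grip_width: 0.0099
```

move_arm --motion '[[[-0.004, 0.0063, 0, 0, 0, 0, 0], [-0.0081, 0.0126, 0, 0, 0, 0, 0], [-0.0081, 0.0126, 0, 0, 0, 0, 0]]]'

```text
time: 13.98
position: [0.5787, -0.0574, 0.2686]
tool_rot: [2.983, 0.974, -0.003]
wrist_force: [-2.2, -7.6, 6.1]
grip_width: 0.0097
```

move_arm --motion '[[[0, 0, 0.0015, 0, 0, 0.15, 0], [0, 0, 0.003, 0, 0, 0.3, 0], [0, 0, 0.003, 0, 0, 0.3, 0]]]'

```text
time: 14.35
position: [0.5787, -0.0574, 0.268]
tool_rot: [3.098, 0.493, -0.002]
wrist_force: [-2.2, -9.3, 6.1]
grip_width: 0.0104
```

move_arm --motion '[[[0, 0, 0.0014, 0, 0, 0.15, 0], [0, 0, 0.0028, 0, 0, 0.3, 0], [0, 0, 0.0042, 0, 0, 0.45, 0], [0, 0, 0.0056, 0, 0, 0.6, 0], [0, 0, 0.0057, 0, 0, 0.62, 0], [0, 0, 0.0057, 0, 0, 0.62, 0]]]'

```text
time: 15.1
position: [0.5786, -0.0574, 0.2669]
tool_rot: [3.094, -0.518, 0.0]
wrist_force: [-0.9, -9.0, 6.2]
grip_width: 0.01
```

```bash
python3 - <<'E'
from h import *
s=manip.get_obs();st();print(s["wrist_torque"],s["joint_pos"].round(2))
E
```

```text
15.1 [ 0.5786 -0.0574  0.2669] yaw -0.332 w 0.01 F [-0.9 -9.   6.2] Frail -8.89 unit mm [-1.93e-03 -4.61e-03 -2.00e-05]
[-1.74476141  0.35041074  0.06043259] [ 0.15  0.41 -0.17  1.7   0.08  1.03 -1.95]
```

move_arm --motion '[[[0.003, 0.0069, 0, 0, 0, 0, 0], [0.0058, 0.0138, 0, 0, 0, 0, 0], [0.0058, 0.0138, 0, 0, 0, 0, 0]]]'

```text
time: 15.48
position: [0.5788, -0.0592, 0.2669]
tool_rot: [3.096, -0.517, -0.001]
wrist_force: [-2.5, -5.9, 6.4]
grip_width: 0.0099
```

move_arm --motion '[[[0.002, 0.0046, 0, 0, 0, 0, 0], [0.002, 0.0046, 0, 0, 0, 0, 0]]]'

```text
time: 15.72
position: [0.5788, -0.0593, 0.2669]
tool_rot: [3.097, -0.516, -0.001]
wrist_force: [-1.9, -3.9, 7.3]
grip_width: 0.0099
```

move_arm --motion '[[[0.004, 0.0092, 0, 0, 0, 0, 0], [0.004, 0.0092, 0, 0, 0, 0, 0]]]'

```text
time: 15.98
position: [0.5788, -0.0595, 0.2669]
tool_rot: [-3.099, 0.514, 0.002]
wrist_force: [-3.5, -0.7, 8.2]
grip_width: 0.0098
```

move_arm --motion '[[[0, 0, 0, 0, 0, 0, 40], [0, 0, 0, 0, 0, 0, 40], [0, 0, 0, 0, 0, 0, 40], [0, 0, 0, 0, 0, 0, 40]]]'

```text
time: 16.48
position: [0.5796, -0.0601, 0.2665]
tool_rot: [-3.099, 0.514, 0.001]
wrist_force: [0.4, 0.4, -0.6]
grip_width: 0.0399
```

move_arm --motion '[[[0, 0, -0.1, 0, 0, 0, 40], [0, 0, -0.3, 0, 0, 0, 40], [0, 0, -0.6, 0, 0, 0, 40], [-0.2, 0, -0.75, 0, 0, 0, 40], [-0.4, 0, -0.75, 0, 0, 0, 40], [-0.5, 0, -0.75, 0, 0, 0, 40], [-0.5, 0, -0.75, 0, 0, 0, 40], [-0.5, 0, -0.75, 0, 0, 0, 40]]]'

```text
time: 17.48
position: [0.4856, -0.0283, 0.4167]
tool_rot: [3.099, -0.515, 0.001]
wrist_force: [0.9, -0.2, 0.3]
grip_width: 0.0399
```

```bash
python3 - <<'E'
from h import *
f=grab("wrist");st();save(f,"w8.png");g=grab("top");save(g,"top8.png")
for k,z in(("screw_grip",.27),("rail_stop",.225),("glass_door",.03)):
 for n,q in(("w",f),("t",g)):
  for r in finder.landmark_of(k,q)[:1]:
   print(k,n,r["p"],r["at"],atz(q,r["at"],z))
   if k=="screw_grip" and n=="w": bar(f,r["at"],thr=68,r=20)
E
```

```text
17.525 [ 0.4857 -0.0284  0.4165] yaw -0.329 w 0.04 F [-0.8 -0.4  0.6] Frail -0.35 unit mm [-0.00192 -0.00462  0.     ]
screw_grip w 0.56 [259.4, 84.5] [ 0.57831279 -0.06073699  0.27      ]
bar [243  64  21  40 464] [256.62068966  81.35344828] rect ((580.066650390625, -55.209693908691406), (18.149335861206055, 33.59553527832031), 71.48291778564453) ang 2.9504327330399596
screw_grip t 0.3 [193.9, 200.2] [0.55388331 0.24324839 0.27      ]
rail_stop w 0.73 [254.9, 87.5] [ 0.5791434 -0.0558516  0.225    ]
rail_stop t 0.42 [273.2, 195.9] [ 0.58228984 -0.05544148  0.225     ]
glass_door w 0.45 [257.6, 87.9] [ 0.58558248 -0.06066658  0.03      ]
glass_door t 0.58 [237.8, 201.9] [0.57194136 0.09094661 0.03      ]
```

View pics/w8.png

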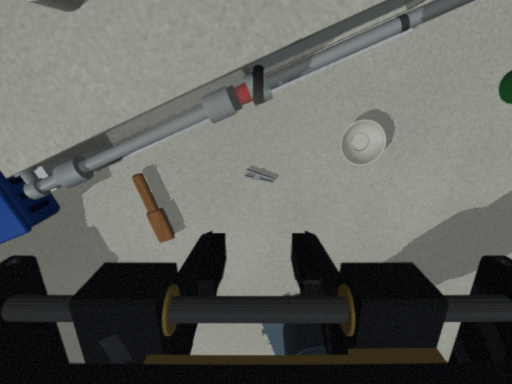

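```bash
python3 - <<'E'
from h import *
f=grab("wrist")
a=[atz(f,p,.225) for p in((33,191),(70,173),(221,104),(259,86))]
print([np.round(np.linalg.norm(x-a[0])*1000) for x in a]); st()
print(manip.finish_job())
E
```

```text
[np.float64(0.0), np.float64(59.0), np.float64(267.0), np.float64(315.0)]
17.925 [ 0.4851 -0.028   0.4166] yaw -0.329 w 0.04 F [ 0.4 -0.7 -0.3] Frail -0.72 unit mm [-0.00192 -0.00462  0.     ]
the job is handed in; nothing more can be done
None
```

The door is shut and the stop collar is locked in the shut groove. I handed the job in at about 18 s; there is no verdict to report.

**What I did**
1. I loosened the thumbscrew by 1.46 rad and slid the collar along until its buffer pushed the door shut.
2. I turned the screw part-way in so its point rubbed lightly on the rail, and crept forward. Drag along the rail fell from about 12 to 10 N, the upward force fell from 8.5 to 5.8 N, and the collar then stopped dead, so the point was in the groove.
3. I backed off the groove wall and turned the screw back to its starting angle, within about 0.01 rad. The upward force did not rise while turning, so nothing was pressing on bare rail.

**Last checks**
- **Collar held:** before letting go I eased the push off to about zero. The collar settled 2 mm back against the groove's near wall and stayed there. After I let go it was still there, with the bar at its home angle.
- **Buffer:** it still shows travel in the picture. I estimate about 7–8 N on it, within the 2 to 12 N range; I took that from the wrist force and did not measure it directly. The highest push along the rail was 13.6 N, and that included the groove wall.
- **Door shut:** the sleeve nearest the rail's shut end is about 59 mm from that end (60 mm expected when shut), and the door's origin is at about y 141 mm (140 mm expected). The other sleeve read 267 mm from the end against 260 mm expected, and the collar 315 mm against 299–315 mm. I put those down to reading pixels by hand.
- **Disagreeing readings:** a rough angle reading of the bar in the last picture was 0.1 rad off, because the cut-out also took in dark collar shadow. The finder also misplaced the collar or screw in a few of the side and top views, and I ignored those.
- **Other things:** I saw no sign of touching or moving any of them.

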